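# Stand the tipped bottle back up in its lane

## Task

One of the green-capped white bottles has been knocked out of the shallow blue-edged lane on the welding bench and lies on its side to the right of it, as the robot sees it. Stand it upright, cap up, in the middle of the lane's empty place (the yellow square) and let go of it, leaving the other two green-capped bottles standing where they are.

Things in the scene. Friction and masses are not known exactly. Their poses are not given: they have to be found in the camera images.
- bottle_center (a point): The tipped bottle, square white plastic, green band and round green cap; body 46 x 46 x 84 mm, cap 32 mm wide, 106 mm long in all, 0.2 kg. Starts lying on a side on the bench, to the right (-y) of the lane. Point: on its long axis, 53 mm from the foot and from the cap's end, 23 mm above the bench while lying. x axis: from foot to cap, up when it stands. Not the orange-capped one in the scrap tray.
- place (a point): Centre of the lane's empty place (yellow square outline, 64 mm), at the lane's floor, 4 mm above the bench; z up, y along the lane. The lane is a fixed shallow tray, 340 x 94 mm inside, its lip 12 mm above the floor all round, with three places 105 mm apart in a row along its middle; any of them may be the empty one.
- neighbour_a_center (a point): Bottle of the same kind and size, standing loose in another place of the lane. Point: on its axis, half-way up (53 mm above its foot); z axis up, x and y square to its flat sides.
- neighbour_b_center (a point): The other standing bottle of the same kind and size, loose, in the remaining place of the lane. Point and axes as for the first.
Not all that is in view belongs to the job. Leave any pink look-alike of the part that bears bottle_center alone. Leave any red look-alike of the part that bears neighbour_a_center alone.

How it is judged (in metres and radians):
At the end, for the whole second after the job is handed in: The tipped bottle stands cap up on the floor of the lane, within 10 degrees of upright and with its centre within 20 mm (level) of the centre of the empty place, released; the two other green-capped bottles stand within 10 degrees of upright and within 20 mm of where they were at the start (angle between bottle_center's own x axis and vertical below 0.1745 rad and horizontal distance between bottle_center and place below 0.02 m and z of bottle_center in the frame of place between 0.045 and 0.058 m and angle between each of neighbour_a_center, neighbour_b_center's own z axis and vertical below 0.1745 rad and distance of each of neighbour_a_center, neighbour_b_center from where it was at the start of the episode below 0.02 m); the robot touches nothing.
It fails at once if a standing green-capped bottle is knocked over (tipped more than 30 degrees) (angle between any of neighbour_a_center, neighbour_b_center's own z axis and vertical above 0.524 rad).
It also fails if it takes over 38 s, if anything falls off the work surface, if the arm or the gripper's body presses on something with over 40 N, if the wrist force passes 120 N, or if a joint passes its speed limit or range.

## Robot

A 7-joint arm with a two-finger parallel gripper is mounted at the origin on the work surface. World frame = base frame: x ahead of the robot, y to its left, z up, the work surface at z = 0. Lengths are in m, angles in degrees, forces in N, time in s.
With the tool pointing down it reaches from about 0.4 to 0.875 m from the base axis. Payload 19.3 kg.
Tool frame: the origin (TCP) lies midway between the tips of the shut fingers; the grasp point (between the pads) lies 19 mm behind it; x points along the fingers, z is the direction in which the jaws open and shut, and the axes are right-handed (so a half turn about x gives the same grasp; the last joint's range is limited). The gripper opens to 85 mm and grips with 20 to 120 N. Pads are 22 mm wide; open, the fingers measure 114 mm over their backs; the gripper's body (76 mm by 85 mm) begins 54 mm behind the grasp point. The pads swing forward as they close: fully open they stand 13 mm farther back than shut.
Start: joints at [63.014, 29.874, -2.08, 91.645, 1.215, 58.505, -6.463], TCP at [0.244, -0.575, 0.193] pointing down, gripper open.
Joint ranges: [-166.77, 166.77], [-17.47, 122.26], [-85.68, 81.53], [9.62, 139.38], [-72.42, 252.41], [9.2, 110.78], [-144.41, 144.41]. Speed limits (degrees/s): [108.29, 108.29, 136.94, 136.94, 172.46, 172.46, 172.46].

## Interface

Orientations are given as [roll, pitch, yaw] about the fixed x, y, z axes, in that order (R = Rz(yaw) Ry(pitch) Rx(roll)).
In Python, from station import read_state, cams, arm gives the robot as it stands.
- The arm moves only by the tool drive_tool, never from a script. Its argument "motion" is text: rows parted by semicolons, each of 5 numbers parted by spaces: the closure in counts, from 0 (fully open) to 255 (shut), then the shift along the tool's x, y, z in m, then the turn about the tool's x in degrees. In form: grip tx ty tz yaw; .... A call has exactly 5 rows; each row shifts and turns the commanded pose from where the row before left it, along the tool's axes as they then stand; what a row does not reach is not made up. A row lasts 1/12 s, in which the tool goes at most 41.7 mm and 7.16 degrees, less where a joint would pass 70% of its speed; a pose out of reach is approached as far as the arm can. A call with a gripper value outside its range is refused whole. The fingers move at their own pace and stop on an object; "newtons" is the grip in N (left out, the last holds). Time passes only in rows, so rows that do not move let the fingers close, or fill a call up. It gives the time, the measured TCP pose, the force and the opening at its end, in the units of the state.
- read_state(): the state, without advancing time (a new reading comes with each control period).
- cams.get_image(name): name is "scene" or "top" or "wrist"; returns a dict with "frame" (384x512x3 uint8, red, green, blue), "intrinsics" (3x3 intrinsics, pixels), "R" (3x3) and "t" (3): a world point X has camera coordinates R X + t. Camera axes: x right, y down, z forward; pixel columns grow to the right and rows downward; lengths in m; the calibration is good to about 2 mm. A picture is of the moment at which its call begins. There is no depth.
- arm.sign_off(): hands the job in, once; it reports no verdict.
The state is a dict: "time_s": time; "q": joint angles; "joint_vel": joint speeds; "joint_torque": joint torques, N m; "tool_pos": TCP position; "tool_rot": TCP orientation; "wrist_force": force on the tool from outside, world axes, zero at the start; "torque": the same for the moment, N m; "gripper_width": finger opening in m.
Only numpy, scipy, OpenCV 4.12 (cv2) and the standard library are available. Lean on these libraries where they do the work, as an engineer would, in place of code of your own. Each camera call takes 0.05 s, during which the arm holds its last target.

## Working session

There is one attempt and no reset: what is moved stays moved. The work goes in short steps, Python scripts to look and compute and a tool call to move; the robot and the scene stay as the last step left them, time stands still between calls to the robot, and variables do not carry over. Pictures are saved under pics/ and viewed, and the job is handed in when it is done.

Besides the shell and the picture viewer there is one more tool, called after "Request:" as a command line: name --argument value ..., lists and objects as JSON in quotes. drive_tool: Moves the arm, as the interface text tells. Its arguments: {"type":"object","properties":{"motion":{"type":"string"},"newtons":{"type":"number"}},"required":["motion"]}

```bash
ls; mkdir -p pics; python3 - <<'E'
from station import read_state, cams
import cv2
s=read_state(); print({k:s[k] for k in s})
for n in ["scene","top","wrist"]:
    c=cams.get_image(n); cv2.imwrite(f"pics/{n}0.png",c["frame"][:,:,::-1]); print(n,c["intrinsics"],c["R"],c["t"])
E
```

```text
pics
{'time_s': 0.0, 'q': array([63.01512199, 29.90715256, -2.08242077, 91.67517874,  1.21444881,
       58.50370732, -6.46488874]), 'joint_vel': array([-0.00012409, -0.0592329 , -0.08148021, -0.00470183,  0.00051891,
       -0.0416719 , -0.0203122 ]), 'joint_torque': array([-1.47071820e-03, -9.27112985e+01,  1.97878920e+00, -3.69938993e+01,
        1.76957552e-02,  8.20889894e-03, -2.29555587e-05]), 'tool_pos': array([ 0.24365398, -0.57512719,  0.19223861]), 'tool_rot': array([-176.50520915,   89.93600964,  116.45579887]), 'wrist_force': array([-0.43900613,  0.00493276, -0.28123241]), 'torque': array([-0.03300654,  0.02331105,  0.02827795]), 'gripper_width': 0.08541964861418497}
scene [[358.88650136   0.         252.21161093]
 [  0.         358.88650136 193.09633526]
 [  0.           0.           1.        ]] [[ 0.69320198  0.7207022   0.00770361]
 [ 0.62906525 -0.59977577 -0.49451586]
 [-0.35177823  0.34764545 -0.86913446]] [-0.34114331 -0.31107801  1.06113108]
top [[351.44107759   0.         252.8764002 ]
 [  0.         351.44107759 195.87579613]
 [  0.           0.           1.        ]] [[ 0.01355831 -0.99961679  0.02413395]
 [-0.99523142 -0.01582261 -0.09625002]
 [ 0.096595   -0.02271388 -0.99506456]] [-0.01522671  0.53224918  0.6996409 ]
wrist [[312.42357576   0.         261.31622698]
 [  0.         312.42357576 192.98483472]
 [  0.           0.           1.        ]] [[ 0.38961884 -0.92097481 -0.00160148]
 [-0.88147808 -0.37341238  0.28906674]
 [-0.2668212  -0.11121418 -0.95730761]] [-0.62323532 -0.0371804   0.38021502]
```

View pics/scene0.png

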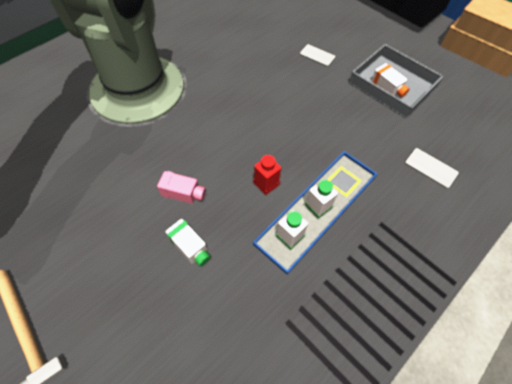

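View pics/top0.png

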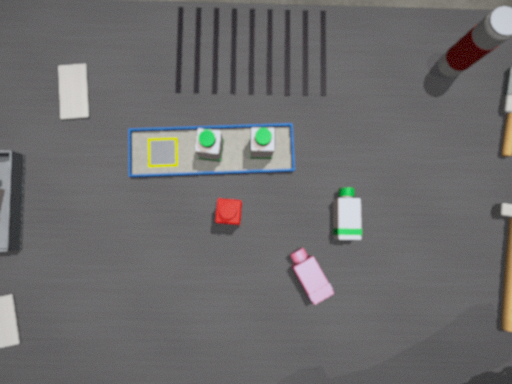

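View pics/wrist0.png

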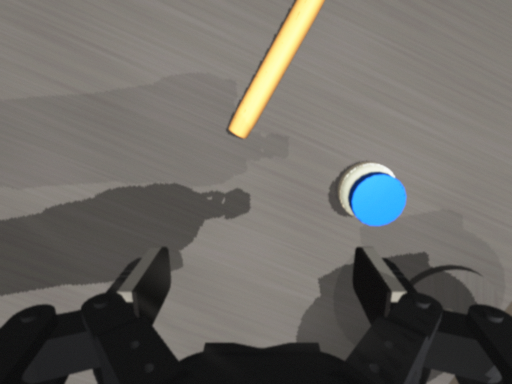

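Candidates (top-view pixel):
- Lying white/green bottle (348,215): this fits the description.
- Pink look-alike (312,278), red look-alike (228,211) and the two standing green-capped bottles (207,140) and (263,138): to be left alone.
- Orange-capped one in the scrap tray, scene (392,78), and a blue-capped thing under the wrist: not the job.

The empty place is the yellow square at (163,153), the left end of the lane. Next I measure and crop.

```bash
cat > h.py <<'E'
import numpy as np, cv2
def ray(c,u,v,z):
    K,R,t=c["intrinsics"],c["R"],c["t"]
    d=R.T@np.linalg.solve(K,np.array([u,v,1.])); C=-R.T@t
    return C+d*(z-C[2])/d[2]
def proj(c,X):
    p=c["intrinsics"]@(c["R"]@np.array(X)+c["t"]); return p[:2]/p[2]
def tri(obs):
    A=[];b=[]
    for c,u,v in obs:
        d=c["R"].T@np.linalg.solve(c["intrinsics"],np.array([u,v,1.]));d/=np.linalg.norm(d);C=-c["R"].T@c["t"]
        M=np.eye(3)-np.outer(d,d);A.append(M);b.append(M@C)
    return np.linalg.solve(sum(A),sum(b))
def blobs(c,lo,hi,roi=None,amin=15):
    h=cv2.cvtColor(c["frame"],cv2.COLOR_RGB2HSV);m=cv2.inRange(h,lo,hi)
    if roi: 
        k=np.zeros_like(m);x0,y0,x1,y1=roi;k[y0:y1,x0:x1]=255;m&=k
    n,l,s,ce=cv2.connectedComponentsWithStats(m)
    return [(s[i,4],ce[i].round(1),s[i,:4]) for i in range(1,n) if s[i,4]>=amin],m
G=((50,120,70),(80,255,255));Y=((22,120,120),(35,255,255));W=((0,0,150),(179,50,255));B=((105,120,60),(125,255,255))
E
python3 - <<'E'
from h import *; from station import cams
t=cams.get_image("top");s=cams.get_image("scene");w=cams.get_image("wrist")
for n,c in(("top",t),("scene",s)):
    print(n,"cam",-c["R"].T@c["t"])
    for nm,m in(("G",G),("Y",Y)):
        for b in blobs(c,*m)[0]: print(nm,b[0],b[1],b[2], ray(c,*b[1],.004).round(3),ray(c,*b[1],.023).round(3),ray(c,*b[1],.11).round(3))
_,m=blobs(t,*W,roi=(320,180,380,250)); m2=blobs(t,*G,roi=(320,180,380,250))[1]
for nm,mm in(("W",m),("all",m|m2)):
    cs=max(cv2.findContours(mm,0,2)[0],key=cv2.contourArea);r=cv2.minAreaRect(cs);print(nm,r)
    for p in cv2.boxPoints(r): print(p,ray(t,*p,.046).round(4))
_,m=blobs(w,(100,120,80),(125,255,255)); mo=cv2.moments(m); u=mo['m10']/mo['m00'],mo['m01']/mo['m00'];print("blue",u,[ray(w,*u,z).round(3) for z in(.02,.1)])
cv2.imwrite("pics/crop.png",np.hstack([cv2.resize(t["frame"][180:250,310:390],(400,350),interpolation=2),cv2.resize(s["frame"][210:280,150:230],(400,350),interpolation=2)])[:,:,::-1])
E
```

```text
top cam [0.46233574 0.00909226 0.74778435]
G 201 [262.9 136.1] [256 127  15  18] [ 0.665 -0.028  0.004] [ 0.66  -0.027  0.023] [ 0.636 -0.023  0.11 ]
G 201 [206.6 138.2] [199 129  16  18] [0.658 0.094 0.004] [0.653 0.091 0.023] [0.63  0.081 0.11 ]
G 116 [346.5 191.5] [339 188  16   8] [ 0.547 -0.208  0.004] [ 0.545 -0.203  0.023] [ 0.535 -0.177  0.11 ]
G 118 [348.6 231.2] [336 229  26   6] [ 0.463 -0.212  0.004] [ 0.463 -0.206  0.023] [ 0.462 -0.18   0.11 ]
Y 251 [163.5 152.2] [148 138  30  29] [0.625 0.185 0.004] [0.621 0.18  0.023] [0.602 0.16  0.11 ]
scene cam [ 0.80545239 -0.30961171  0.77106062]
G 150 [325.1 187. ] [319 181  14  14] [0.608 0.141 0.004] [0.612 0.129 0.023] [0.635 0.078 0.11 ]
G 159 [293.9 218.9] [288 212  13  15] [0.614 0.02  0.004] [0.618 0.012 0.023] [ 0.64  -0.026  0.11 ]
G 75 [177.1 229. ] [168 221  19  17] [ 0.444 -0.196  0.004] [ 0.453 -0.198  0.023] [ 0.494 -0.211  0.11 ]
G 139 [202.3 258. ] [195 251  15  15] [ 0.538 -0.199  0.004] [ 0.545 -0.201  0.023] [ 0.575 -0.214  0.11 ]
Y 16 [335.4 172.8] [329 167  14  14] [0.598 0.192 0.004] [0.603 0.179 0.023] [0.627 0.122 0.11 ]
Y 63 [349.1 185.3] [334 170  26  26] [0.646 0.188 0.004] [0.65  0.175 0.023] [0.668 0.119 0.11 ]
W ((349.5, 212.0), (32.0, 23.0), 90.0)
[338. 196.] [ 0.5329 -0.1788  0.046 ]
[361. 196.] [ 0.5337 -0.2256  0.046 ]
[361. 228.] [ 0.4692 -0.2245  0.046 ]
[338. 228.] [ 0.4686 -0.1782  0.046 ]
all ((348.5, 213.5), (51.0, 25.0), 90.0)
[336. 188.] [ 0.5491 -0.1749  0.046 ]
[361. 188.] [ 0.55   -0.2258  0.046 ]
[361. 239.] [ 0.4473 -0.2242  0.046 ]
[336. 239.] [ 0.4467 -0.1739  0.046 ]
blue (377.1604774535809, 199.70159151193633) [array([ 0.259, -0.717,  0.02 ]), array([ 0.271, -0.678,  0.1  ])]
```

View pics/crop.png

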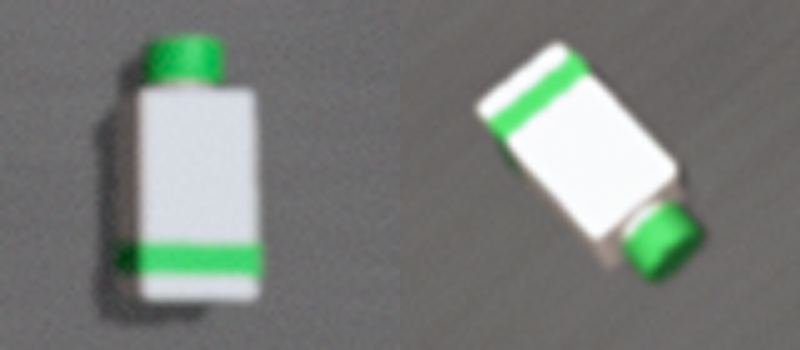

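The crop shows the right bottle: green band near the foot (-x end) and cap toward +x. Body 0.445–0.530 in x is 85 mm long, centre y -0.202, axis along x. The place triangulates to about (0.626, 0.185), in line with the neighbours at 104 mm spacing.

```bash
cat > d.py <<'E'
import sys; from scipy.spatial.transform import Rotation as Ro; import numpy as np
from station import read_state
# usage: d.py x y z jaw_yaw(deg): displacement in tool axes (as they stand) and turn
s=read_state(); R=Ro.from_euler('xyz',s["tool_rot"],degrees=True).as_matrix()
print("t",round(s["time_s"],2),"pos",s["tool_pos"].round(4),"F",s["wrist_force"].round(1),"w",round(s["gripper_width"],4)); print("axes x,y,z",R.T.round(3).tolist()); print("q",s["q"].round(1))
if len(sys.argv)>3:
    T=np.array([float(a) for a in sys.argv[1:4]]); D=T-s["tool_pos"]; 
    j=np.deg2rad(float(sys.argv[4])); zt=np.array([np.cos(j),np.sin(j),0])
    b=[]
    for sg in(1,-1):
        v=R.T@(zt*sg); a=np.rad2deg(np.arctan2(-v[1],v[2])); b.append(a) # rot about x: z->( 0,-sin,cos)
    print("turn options",np.round(b,1),"shift now",(R.T@D).round(4))
    for a in b: print(" after turn",round(a,1),((R@Ro.from_euler('x',a,degrees=True).as_matrix()).T@D).round(4))
E
python3 d.py 0.54 -0.202 0.15 90
```

```text
t 0.3 pos [ 0.2438 -0.5754  0.1926] F [ 0.3 -0.3 -0.1] w 0.0851
axes x,y,z [[-0.0, 0.0, -1.0], [0.921, 0.39, -0.0], [0.39, -0.921, -0.0]]
q [63.  29.9 -2.1 91.7  1.2 58.5 -6.5]
turn options [-157.   23.] shift now [ 0.0427  0.4184 -0.2282]
 after turn -157.0 [ 0.0427 -0.2962  0.3734]
 after turn 23.0 [ 0.0427  0.2962 -0.3734]
```

Request:
drive_tool --motion "0 0 0 0 5.75; 0 0 0 0 5.75; 0 0 0 0 5.75; 0 0 0 0 5.75; 0 0 0.02 -0.02 0" --newtons 20

```text
time_s: 0.72
tool_pos: [0.2598, -0.5583, 0.1926]
tool_rot: [-53.3, 89.8, -144.0]
wrist_force: [0.5, -0.7, -0.5]
gripper_width: 0.0852
```

Request:
drive_tool --motion "0 0 0.022 -0.028 0; 0 0 0.022 -0.028 0; 0 0 0.022 -0.028 0; 0 0 0.022 -0.028 0; 0 0 0.022 -0.028 0"

```text
time_s: 1.13
tool_pos: [0.3747, -0.4141, 0.1929]
tool_rot: [53.0, 90.0, -37.0]
wrist_force: [0.6, -1.0, -0.2]
gripper_width: 0.0851
```

Request:
drive_tool --motion "0 0 0.022 -0.028 0; 0 0 0.022 -0.028 0; 0 0 0.022 -0.028 0; 0 0 0.022 -0.028 0; 0 0 0.022 -0.028 0"

```text
time_s: 1.55
tool_pos: [0.4849, -0.2741, 0.1929]
tool_rot: [67.5, 90.0, -22.5]
wrist_force: [0.8, -0.4, 0.8]
gripper_width: 0.0855
```

```bash
python3 d.py 0.541 -0.202 0.10 90
```

```text
t 1.55 pos [ 0.4849 -0.2741  0.1929] F [ 0.8 -0.4  0.8] w 0.0855
axes x,y,z [[0.0, -0.0, -1.0], [1.0, -0.001, 0.0], [-0.001, -1.0, 0.0]]
q [ 24.4  23.7  -1.4 102.1   0.7  54.2 -67.3]
turn options [180.  -0.] shift now [ 0.093   0.056  -0.0721]
 after turn 180.0 [ 0.093  -0.0561  0.0721]
 after turn -0.0 [ 0.093   0.0561 -0.0721]
```

Request:
drive_tool --motion "0 0.02 0.02 -0.024 0; 0 0.02 0.02 -0.024 0; 0 0.02 0.012 -0.018 0; 0 0.02 0 0 0; 0 0 0 0 0"

```text
time_s: 1.97
tool_pos: [0.5349, -0.2076, 0.1094]
tool_rot: [-111.0, 89.7, 159.1]
wrist_force: [-1.4, -0.2, -0.2]
gripper_width: 0.0854
```

```bash
python3 d.py 0.541 -0.202 0.003 90; python3 - <<'E'
from h import *; from station import cams
w=cams.get_image("wrist"); cv2.imwrite("pics/w1.png",w["frame"][:,:,::-1])
print([proj(w,p).round(0) for p in([.541,-.202,.023],[.445,-.202,.046],[.551,-.202,.023])])
for b in blobs(w,*G)[0]: print(b, ray(w,*b[1],.03).round(3))
E
```

```text
t 1.97 pos [ 0.5349 -0.2076  0.1094] F [-1.4 -0.2 -0.2] w 0.0854
axes x,y,z [[-0.005, 0.002, -1.0], [1.0, 0.002, -0.005], [0.002, -1.0, -0.002]]
q [ 17.   31.2  -2.4 103.6   1.7  45.5 -76.1]
turn options [-1.799e+02  1.000e-01] shift now [ 0.1064  0.0066 -0.0054]
 after turn -179.9 [ 0.1064 -0.0066  0.0055]
 after turn 0.1 [ 0.1064  0.0066 -0.0055]
[array([256., 178.]), array([256., 287.]), array([256., 167.])]
(np.int32(639), array([59.3, 58. ]), array([47, 25, 23, 65], dtype=int32)) [ 0.638 -0.05   0.03 ]
(np.int32(884), array([254.7, 175.2]), array([237, 162,  36,  27], dtype=int32)) [ 0.545 -0.201  0.03 ]
(np.int32(631), array([255.1, 270.3]), array([228, 264,  54,  14], dtype=int32)) [ 0.453 -0.201  0.03 ]
```

View pics/w1.png

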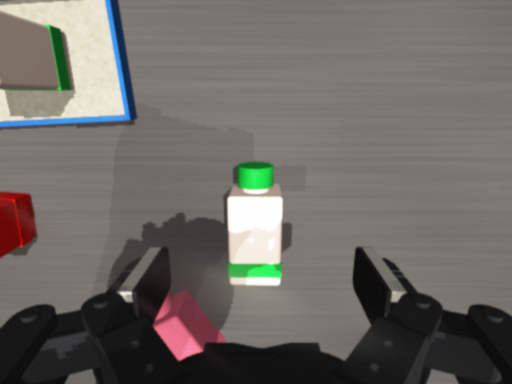

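Request:
drive_tool --motion "0 0.02 0.002 -0.002 0; 0 0.02 0 0 0; 0 0.02 0 0 0; 0 0.01 0 0 0; 0 0 0 0 0"

```text
time_s: 2.43
tool_pos: [0.5371, -0.2083, 0.0421]
tool_rot: [-97.0, 89.9, 172.9]
wrist_force: [-0.1, -0.5, -0.2]
gripper_width: 0.0855
```

```bash
python3 d.py 0.541 -0.201 0.003 90
```

```text
t 2.43 pos [ 0.5371 -0.2083  0.0421] F [-0.1 -0.5 -0.2] w 0.0855
axes x,y,z [[-0.002, 0.0, -1.0], [1.0, -0.002, -0.002], [-0.002, -1.0, -0.0]]
q [ 16.9  37.   -2.2 105.6   2.2  37.5 -76.8]
turn options [ 1.799e+02 -1.000e-01] shift now [ 0.0391  0.0039 -0.0073]
 after turn 179.9 [ 0.0391 -0.0039  0.0073]
 after turn -0.1 [ 0.0391  0.0039 -0.0073]
```

Request:
drive_tool --motion "0 0.012 0.004 -0.007 0; 0 0.012 0 0 0; 0 0.010 0 0 0; 0 0.004 0 0 0; 0 0 0 0 0"

```text
time_s: 2.85
tool_pos: [0.5414, -0.2006, 0.0038]
tool_rot: [-101.5, 89.9, 168.4]
wrist_force: [-0.0, 0.2, 0.2]
gripper_width: 0.0853
```

Request:
drive_tool --motion "120 0 0 0 0; 120 0 0 0 0; 120 0 0 0 0; 120 0 0 0 0; 120 0 0 0 0"

```text
time_s: 3.27
tool_pos: [0.5422, -0.2008, 0.0051]
tool_rot: [73.3, 90.0, -16.7]
wrist_force: [-0.7, -0.2, 0.1]
gripper_width: 0.045
```

```bash
python3 d.py 0.541 -0.201 0.003 90
```

```text
t 3.27 pos [ 0.5422 -0.2008  0.0051] F [-0.7 -0.2  0.1] w 0.045
axes x,y,z [[0.0, -0.0, -1.0], [1.0, -0.001, 0.0], [-0.001, -1.0, 0.0]]
q [ 15.9  40.5  -2.1 106.1   2.5  33.4 -77.8]
turn options [180.  -0.] shift now [ 0.0021 -0.0012  0.0002]
 after turn 180.0 [ 0.0021  0.0012 -0.0002]
 after turn -0.0 [ 0.0021 -0.0012  0.0002]
```

Request:
drive_tool --motion "162 0 0 0 0; 162 0 0 0 0; 162 0 0 0 0; 164 0 0 0 0; 164 0 0 0 0"

```text
time_s: 3.68
tool_pos: [0.542, -0.2007, 0.0048]
tool_rot: [-139.4, 90.0, 130.5]
wrist_force: [-0.6, 0.7, 0.3]
gripper_width: 0.0307
```

Request:
drive_tool --motion "170 0 0 0 0; 170 0 0 0 0; 170 0.0 0 0 0; 170 -0.005 0 0 0; 170 0 0 0 0"

```text
time_s: 4.1
tool_pos: [0.5424, -0.2008, 0.0106]
tool_rot: [75.4, 90.0, -14.7]
wrist_force: [0.4, -0.0, 0.4]
gripper_width: 0.0288
```

```bash
python3 d.py; python3 - <<'E'
from h import *; from station import cams
w=cams.get_image("wrist");s=cams.get_image("scene"); cv2.imwrite("pics/w2.png",np.hstack([cv2.resize(w["frame"],(400,300)),cv2.resize(s["frame"][180:300,120:280],(400,300))])[:,:,::-1])
E
```

```text
t 4.1 pos [ 0.5424 -0.2008  0.0106] F [ 0.4 -0.   0.4] w 0.0288
axes x,y,z [[0.001, -0.0, -1.0], [1.0, -0.001, 0.001], [-0.001, -1.0, 0.0]]
q [ 15.9  40.   -2.1 106.    2.5  34.  -77.8]
```

View pics/w2.png

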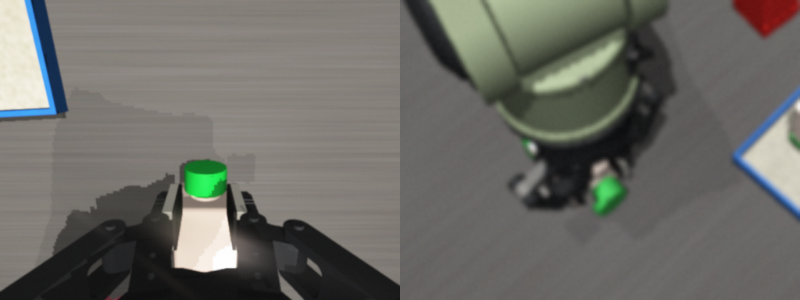

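```bash
python3 - <<'E'
from h import *; from station import cams
w=cams.get_image("wrist")
for nm,p in dict(tcp=[.5424,-.2008,.0106],grasp=[.5424,-.2008,.0296],capTopNear=[.530,-.201,.039],capEndtop=[.551,-.201,.039],capEndmid=[.551,-.201,.023],bodyendtop=[.529,-.201,.046],bodyendL=[.529,-.178,.046]).items(): print(nm,proj(w,p).round(0))
print([b for b in blobs(w,*G)[0]]); print(-w["R"].T@w["t"])
cv2.imwrite("pics/w3.png",cv2.resize(w["frame"][150:384,130:400],None,fx=2.5,fy=2.5,interpolation=2)[:,:,::-1])
E
```

```text
tcp [263. 222.]
grasp [263. 235.]
capTopNear [264. 263.]
capEndtop [264. 227.]
capEndmid [264. 216.]
bodyendtop [264. 271.]
bodyendL [220. 271.]
[(np.int32(2345), array([262.7, 228.5]), array([236, 205,  55,  48], dtype=int32))]
[ 0.61576105 -0.19976873  0.19161194]
```

View pics/w3.png

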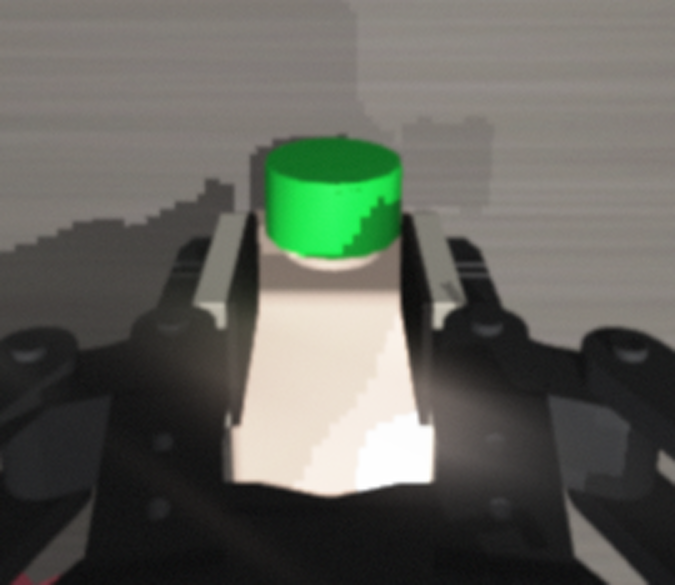

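Request:
drive_tool --motion "180 0 0 0 0; 180 0 0 0 0; 190 0 0 0 0; 190 0 0 0 0; 190 0 0 0 0"

```text
time_s: 4.67
tool_pos: [0.542, -0.2007, 0.0097]
tool_rot: [-102.9, 90.0, 167.1]
wrist_force: [-0.3, -0.6, -1.0]
gripper_width: 0.0217
```

```bash
python3 d.py; python3 - <<'E'
from h import *; from station import cams
w=cams.get_image("wrist")
print([b for b in blobs(w,*G)[0]])
cv2.imwrite("pics/w4.png",cv2.resize(w["frame"][150:384,130:400],None,fx=2.5,fy=2.5,interpolation=2)[:,:,::-1])
E
```

```text
t 4.67 pos [ 0.542  -0.2007  0.0097] F [-0.3 -0.6 -1. ] w 0.0217
axes x,y,z [[-0.0, 0.0, -1.0], [1.0, -0.001, -0.0], [-0.001, -1.0, -0.0]]
q [ 15.9  40.   -2.1 106.1   2.5  34.  -77.8]
[(np.int32(2262), array([262.3, 227.9]), array([236, 205,  55,  48], dtype=int32))]
```

View pics/w4.png

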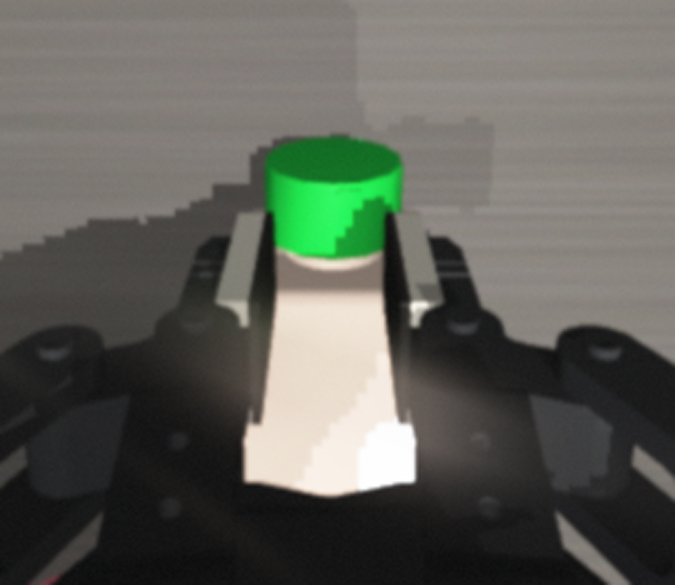

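```bash
python3 - <<'E'
from h import *; from station import cams
w=cams.get_image("wrist")
C=-w["R"].T@w["t"]
for dep in(.135,.144,.155,.165):
    print(dep,[(C+w["R"].T@(np.linalg.solve(w["intrinsics"],[u,v,1])*dep)).round(4) for u,v in((262,236),(262,275))])
print("depth tcp",(w["R"]@[.542,-.2007,.0097]+w["t"]))
E
```

```text
0.135 [array([ 0.5588, -0.1999,  0.0673]), array([ 0.5427, -0.1998,  0.0722])]
0.144 [array([ 0.555 , -0.1999,  0.0591]), array([ 0.5378, -0.1998,  0.0643])]
0.155 [array([ 0.5504, -0.1999,  0.049 ]), array([ 0.5318, -0.1999,  0.0546])]
0.165 [array([ 0.5462, -0.1999,  0.0398]), array([ 0.5264, -0.1999,  0.0458])]
depth tcp [0.00120442 0.01797904 0.19503959]
```

```bash
python3 - <<'E'
from h import *; from station import cams
s=cams.get_image("scene");t=cams.get_image("top")
for nm,c in(("s",s),("t",t)):
    f=c["frame"].copy()
    p=proj(c,[.542,-.2007,.0097]);q=proj(c,[.542,-.2007,.055]);print(nm,p,q,proj(c,[.553,-.2007+.011,.055]))
    u,v=p.astype(int); cr=cv2.resize(f[v-45:v+30,u-40:u+40],(400,375),interpolation=2)
    if nm=="s":A=cr
cv2.imwrite("pics/s4.png",np.hstack([A,cr])[:,:,::-1])
E
```

```text
s [202.38377568 258.98510654] [199.94442433 251.75238469] [207.35544733 251.90951375]
t [343.67918479 193.55876858] [350.05866804 191.2266067 ] [344.52105961 185.66925632]
```

View pics/s4.png

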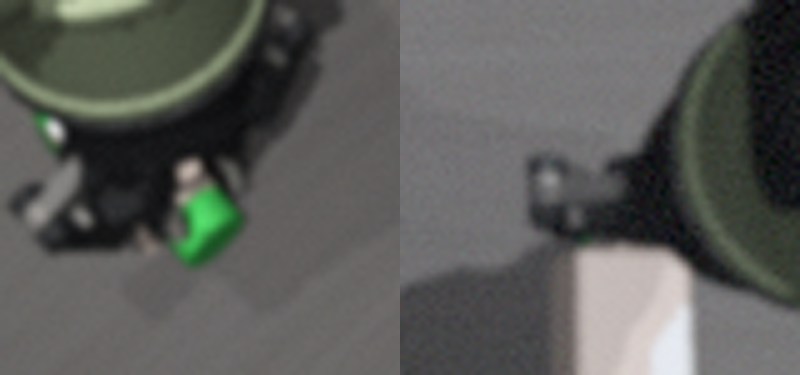

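The pads shut to 21.7 mm without touching the 32 mm cap. In the wrist view the pad tips sit near z≈0.05, above the cap, although the reported TCP is z 0.010. I'll reopen and check the tip height before going lower.

Request:
drive_tool --motion "85 0 0 0 0; 85 0 0 0 0; 85 0 0 0 0; 85 0 0 0 0; 85 0.005 0 0 0"

```text
time_s: 5.28
tool_pos: [0.5426, -0.2009, 0.0053]
tool_rot: [73.9, 89.9, -16.2]
wrist_force: [0.9, -0.8, -0.8]
gripper_width: 0.0572
```

Request:
drive_tool --motion "85 0.005 0 0 0; 85 0 0 0 0; 85 0.005 0 0 0; 85 0 0 0 0; 85 0 0 0 0"

```text
time_s: 5.7
tool_pos: [0.5419, -0.2006, -0.0056]
tool_rot: [-104.9, 90.0, 165.1]
wrist_force: [-0.5, -0.4, -0.3]
gripper_width: 0.0567
```

```bash
python3 d.py; python3 - <<'E'
from h import *; from station import cams
w=cams.get_image("wrist");s=cams.get_image("scene")
print(proj(s,[.54,-.2,-.005]))
cv2.imwrite("pics/w5.png",np.hstack([cv2.resize(w["frame"][150:384,130:400],None,fx=1.5,fy=1.5,interpolation=2),cv2.resize(s["frame"][210:288,160:250],(405,351),interpolation=2)])[:,:,::-1])
E
```

```text
t 5.7 pos [ 0.5419 -0.2006 -0.0056] F [-0.5 -0.4 -0.3] w 0.0567
axes x,y,z [[-0.001, 0.0, -1.0], [1.0, -0.001, -0.001], [-0.001, -1.0, -0.0]]
q [ 15.9  41.5  -2.1 106.3   2.6  32.4 -77.9]
[202.78905336 260.35296617]
```

View pics/w5.png

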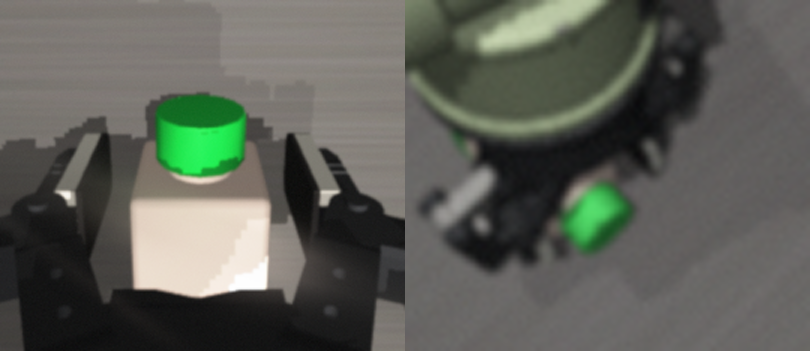

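Request:
drive_tool --motion "85 0.005 0 0 0; 85 0.005 0 0 0; 85 0.005 0 0 0; 85 0 0 0 0; 85 0 0 0 0"

```text
time_s: 6.22
tool_pos: [0.5417, -0.2006, -0.0207]
tool_rot: [-107.5, 89.9, 162.4]
wrist_force: [-0.6, 0.3, 0.4]
gripper_width: 0.0571
```

```bash
python3 d.py; python3 - <<'E'
from h import *; from station import cams
w=cams.get_image("wrist");s=cams.get_image("scene")
cv2.imwrite("pics/w6.png",np.hstack([cv2.resize(w["frame"][150:384,130:400],None,fx=1.5,fy=1.5,interpolation=2),cv2.resize(s["frame"][210:288,160:250],(405,351),interpolation=2)])[:,:,::-1])
E
```

```text
t 6.22 pos [ 0.5417 -0.2006 -0.0207] F [-0.6  0.3  0.4] w 0.0571
axes x,y,z [[-0.001, 0.0, -1.0], [1.0, -0.001, -0.001], [-0.001, -1.0, -0.0]]
q [ 15.9  42.9  -2.  106.4   2.7  30.8 -78. ]
```

View pics/w6.png

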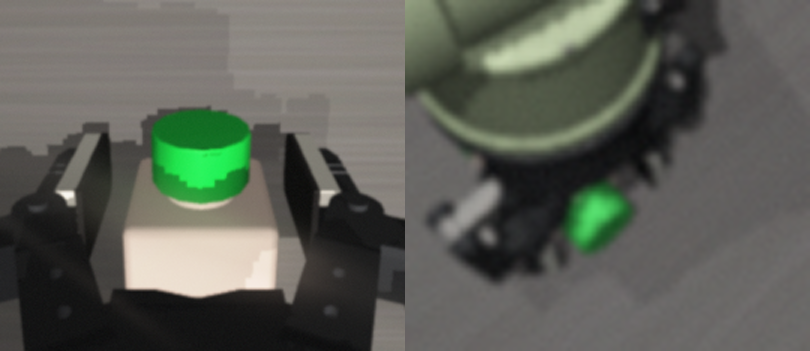

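Request:
drive_tool --motion "85 0.005 0 0 0; 85 0.005 0 0 0; 85 0.004 0 0 0; 85 0 0 0 0; 85 0 0 0 0"

```text
time_s: 6.73
tool_pos: [0.5418, -0.2006, -0.0346]
tool_rot: [-107.2, 90.0, 162.8]
wrist_force: [-0.3, -0.6, -0.5]
gripper_width: 0.057
```

```bash
python3 d.py; python3 - <<'E'
from h import *; from station import cams
w=cams.get_image("wrist");s=cams.get_image("scene")
cv2.imwrite("pics/w7.png",np.hstack([cv2.resize(w["frame"][150:384,130:400],None,fx=1.5,fy=1.5,interpolation=2),cv2.resize(s["frame"][210:288,160:250],(405,351),interpolation=2)])[:,:,::-1])
E
```

```text
t 6.73 pos [ 0.5418 -0.2006 -0.0346] F [-0.3 -0.6 -0.5] w 0.057
axes x,y,z [[-0.001, 0.0, -1.0], [1.0, -0.001, -0.001], [-0.001, -1.0, -0.0]]
q [ 15.8  44.3  -2.  106.5   2.8  29.3 -78.1]
```

View pics/w7.png

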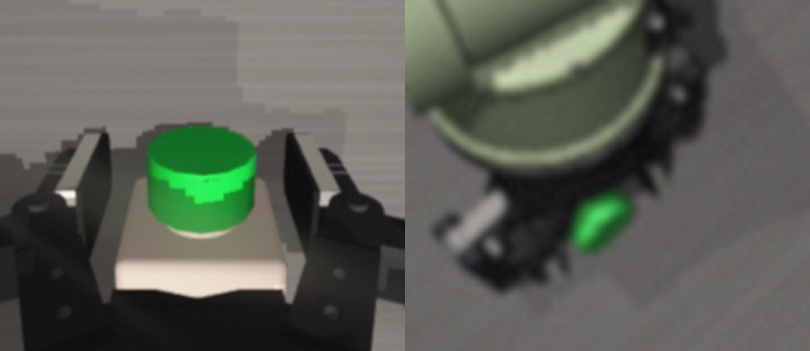

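Request:
drive_tool --motion "85 0.005 0 0 0; 120 0 0 0 0; 150 0 0 0 0; 158 0 0 0 0; 158 0 0 0 0"

```text
time_s: 7.25
tool_pos: [0.5421, -0.2008, -0.0391]
tool_rot: [32.1, 90.0, -57.9]
wrist_force: [0.3, -1.6, 2.1]
gripper_width: 0.0388
```

Request:
drive_tool --motion "170 0 0 0 0; 170 0 0 0 0; 170 0 0 0 0; 170 0 0 0 0; 170 0 0 0 0"

```text
time_s: 7.67
tool_pos: [0.5421, -0.2007, -0.0392]
tool_rot: [54.3, 90.0, -35.8]
wrist_force: [0.5, -1.9, 1.9]
gripper_width: 0.0386
```

```bash
python3 d.py; python3 - <<'E'
from h import *; from station import cams
w=cams.get_image("wrist");s=cams.get_image("scene")
cv2.imwrite("pics/w8.png",np.hstack([cv2.resize(w["frame"][150:384,130:400],None,fx=1.5,fy=1.5,interpolation=2),cv2.resize(s["frame"][210:288,160:250],(405,351),interpolation=2)])[:,:,::-1])
E
```

```text
t 7.67 pos [ 0.5421 -0.2007 -0.0392] F [ 0.5 -1.9  1.9] w 0.0386
axes x,y,z [[0.0, -0.0, -1.0], [1.0, -0.001, 0.0], [-0.001, -1.0, 0.0]]
q [ 15.8  44.7  -1.9 106.5   2.8  28.8 -78.1]
```

View pics/w8.png

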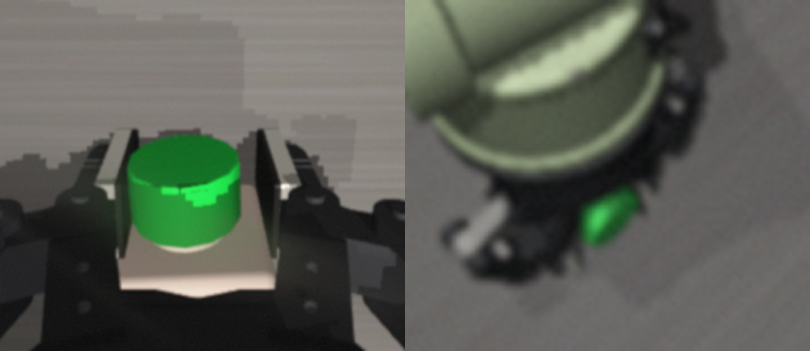

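The fingers stopped at 38.6 mm. The pad edges seem to have caught the bottle's rounded shoulder, so I'll open a little, go 7 mm further toward the cap and close again.

Request:
drive_tool --motion "100 0 0 0 0; 100 0 0 0 0; 100 -0.002 0.007 0 0; 100 0 0 0 0; 140 0 0 0 0"

```text
time_s: 8.18
tool_pos: [0.5497, -0.2005, -0.0371]
tool_rot: [101.3, 90.0, 11.3]
wrist_force: [0.1, -0.8, -0.6]
gripper_width: 0.0412
```

Request:
drive_tool --motion "160 0 0 0 0; 170 0 0 0 0; 170 0 0 0 0; 170 0 0 0 0; 170 0 0 0 0"

```text
time_s: 8.6
tool_pos: [0.5492, -0.2005, -0.0371]
tool_rot: [130.3, 90.0, 40.3]
wrist_force: [0.5, 2.2, 3.0]
gripper_width: 0.0313
```

```bash
python3 d.py; python3 - <<'E'
from h import *; from station import cams
w=cams.get_image("wrist");s=cams.get_image("scene")
cv2.imwrite("pics/w9.png",np.hstack([cv2.resize(w["frame"][150:384,130:400],None,fx=1.5,fy=1.5,interpolation=2),cv2.resize(s["frame"][210:288,160:250],(405,351),interpolation=2)])[:,:,::-1])
E
```

```text
t 8.6 pos [ 0.5492 -0.2005 -0.0371] F [0.5 2.2 3. ] w 0.0313
axes x,y,z [[0.0, 0.0, -1.0], [1.0, -0.001, 0.0], [-0.001, -1.0, -0.0]]
q [ 15.6  44.9  -2.  105.4   2.8  29.7 -78.2]
```

View pics/w9.png

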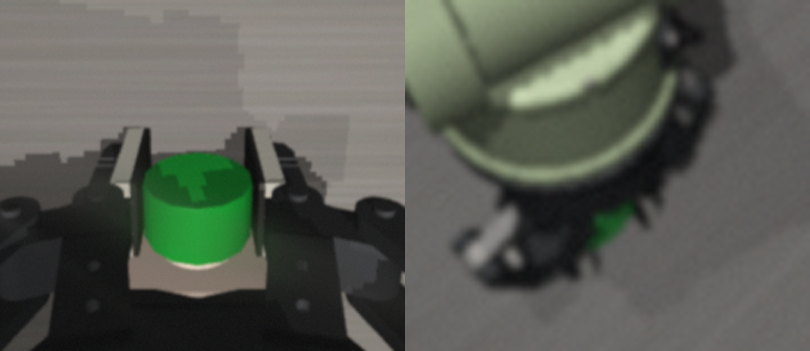

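Gripped on the cap (31.3 mm). Now I'll lift and see whether the bottle swings down.

Request:
drive_tool --motion "170 -0.012 0 0 0; 170 -0.012 0 0 0; 170 -0.012 0 0 0; 170 -0.012 0 0 0; 170 -0.012 0 0 0"

```text
time_s: 9.12
tool_pos: [0.5493, -0.2009, 0.0246]
tool_rot: [69.7, 90.0, -20.3]
wrist_force: [0.1, -0.7, -2.9]
gripper_width: 0.0313
```

```bash
python3 d.py; python3 - <<'E'
from h import *; from station import cams
w=cams.get_image("wrist");s=cams.get_image("scene")
cv2.imwrite("pics/w10.png",np.hstack([cv2.resize(w["frame"][150:384,130:400],None,fx=1.5,fy=1.5,interpolation=2),cv2.resize(s["frame"][190:280,150:255],(409,351),interpolation=2)])[:,:,::-1])
E
```

```text
t 9.12 pos [ 0.5493 -0.2009  0.0246] F [ 0.1 -0.7 -2.9] w 0.0313
axes x,y,z [[0.001, -0.0, -1.0], [1.0, -0.001, 0.001], [-0.001, -1.0, 0.0]]
q [ 15.8  39.1  -2.1 104.8   2.3  36.1 -77.8]
```

View pics/w10.png

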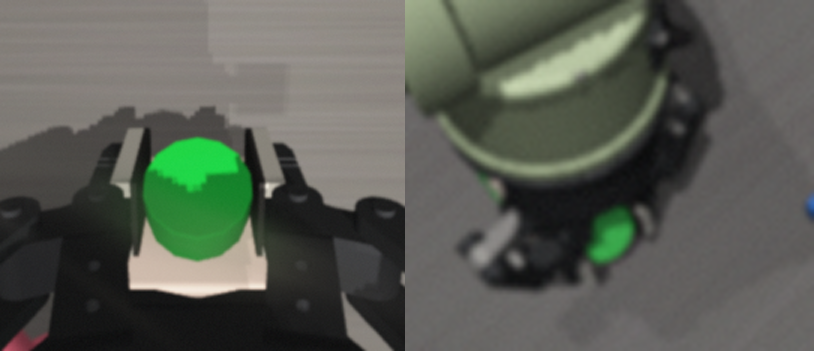

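It is pivoting: the cap's end disc now faces up more. I'll keep lifting.

Request:
drive_tool --motion "170 -0.015 0 0 0; 170 -0.015 0 0 0; 170 -0.015 0 0 0; 170 -0.015 0 0 0; 170 0 0 0 0"

```text
time_s: 9.63
tool_pos: [0.5502, -0.2011, 0.0851]
tool_rot: [72.8, 89.8, -17.3]
wrist_force: [0.2, -0.4, -1.9]
gripper_width: 0.0312
```

```bash
python3 d.py; python3 - <<'E'
from h import *; from station import cams
w=cams.get_image("wrist");s=cams.get_image("scene")
cv2.imwrite("pics/w11.png",np.hstack([cv2.resize(w["frame"][150:384,130:400],None,fx=1.5,fy=1.5,interpolation=2),cv2.resize(s["frame"][190:280,150:255],(409,351),interpolation=2)])[:,:,::-1])
E
```

```text
t 9.63 pos [ 0.5502 -0.2011  0.0851] F [ 0.2 -0.4 -1.9] w 0.0312
axes x,y,z [[0.003, -0.001, -1.0], [1.0, -0.001, 0.003], [-0.001, -1.0, 0.001]]
q [ 15.9  33.9  -2.2 103.2   1.9  42.8 -77.4]
```

View pics/w11.png

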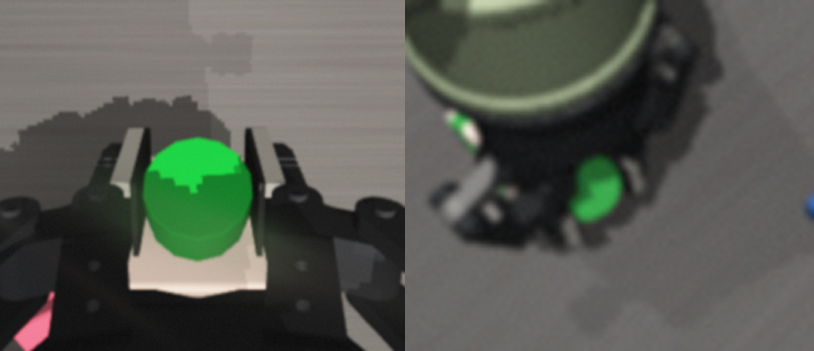

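The bottle hangs at about 40° and is stuck there by pad friction. I'll lower it so the foot stays near the bench, then ease the closure count by count so it can swing on.

Request:
drive_tool --motion "170 0.012 0 0 0; 170 0.012 0 0 0; 170 0.008 0 0 0; 168 0 0 0 0; 166 0 0 0 0"

```text
time_s: 10.15
tool_pos: [0.5483, -0.2005, 0.0495]
tool_rot: [-105.8, 89.9, 164.2]
wrist_force: [0.0, 0.1, -2.1]
gripper_width: 0.0315
```

Request:
drive_tool --motion "165 0 0 0 0; 165 0 0 0 0; 164 0 0 0 0; 164 0 0 0 0; 164 0 0 0 0"

```text
time_s: 10.57
tool_pos: [0.5492, -0.2007, 0.0511]
tool_rot: [82.7, 90.0, -7.3]
wrist_force: [0.1, -0.1, -3.3]
gripper_width: 0.0314
```

```bash
cat > look.py <<'E'
import sys
from h import *; from station import cams
w=cams.get_image("wrist");s=cams.get_image("scene");t=cams.get_image("top")
a=sys.argv; x,y,z=map(float,a[2:5]); u,v=proj(s,[x,y,z]).astype(int); u=np.clip(u,52,460);v=np.clip(v,45,339)
cv2.imwrite("pics/%s.png"%a[1],np.hstack([cv2.resize(w["frame"][150:384,130:400],None,fx=1.5,fy=1.5,interpolation=2),cv2.resize(s["frame"][v-45:v+45,u-52:u+53],(395,351),interpolation=2)])[:,:,::-1])
E
python3 d.py; python3 look.py w12 .55 -.2 .06
```

```text
t 10.57 pos [ 0.5492 -0.2007  0.0511] F [ 0.1 -0.1 -3.3] w 0.0314
axes x,y,z [[0.0, -0.0, -1.0], [1.0, -0.001, 0.0], [-0.001, -1.0, 0.0]]
q [ 15.8  36.7  -2.2 104.2   2.1  39.1 -77.6]
```

View pics/w12.png

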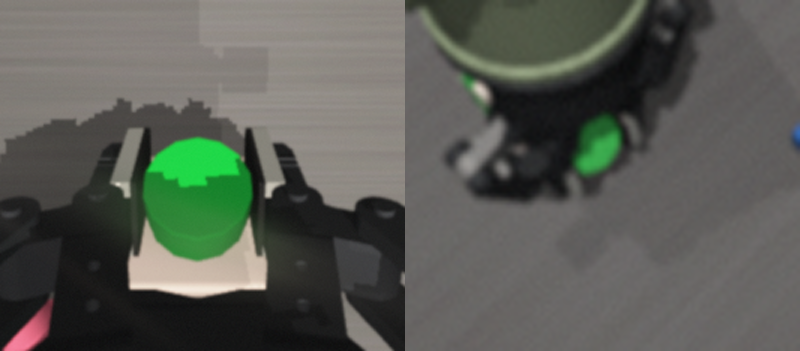

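Request:
drive_tool --motion "163 0 0 0 0; 163 0 0 0 0; 162 0 0 0 0; 162 0 0 0 0; 162 0 0 0 0"

```text
time_s: 11.13
tool_pos: [0.5491, -0.2007, 0.0508]
tool_rot: [-144.2, 90.0, 125.8]
wrist_force: [-0.3, 0.1, -2.7]
gripper_width: 0.0312
```

```bash
python3 - <<'E'
from h import *; from station import cams
w=cams.get_image("wrist");print([b for b in blobs(w,*G)[0] if b[0]>300])
E
```

```text
[(np.int32(1244), array([16.6, 71.9]), array([ 0, 31, 33, 81], dtype=int32)), (np.int32(4676), array([261., 281.]), array([225, 241,  73,  82], dtype=int32))]
```

Request:
drive_tool --motion "161 0 0 0 0; 161 0 0 0 0; 161 0 0 0 0; 160 0 0 0 0; 160 0 0 0 0"

```text
time_s: 11.6
tool_pos: [0.5489, -0.2007, 0.0508]
tool_rot: [-100.0, 90.0, 169.9]
wrist_force: [1.1, -0.7, -1.2]
gripper_width: 0.0317
```

```bash
python3 - <<'E'
from h import *; from station import cams
w=cams.get_image("wrist");print([b for b in blobs(w,*G)[0] if b[0]>300])
E
python3 look.py w13 .55 -.2 .06
```

```text
[(np.int32(1248), array([16.5, 71.7]), array([ 0, 31, 33, 81], dtype=int32)), (np.int32(3792), array([261.5, 281.1]), array([227, 244,  69,  74], dtype=int32))]
```

View pics/w13.png

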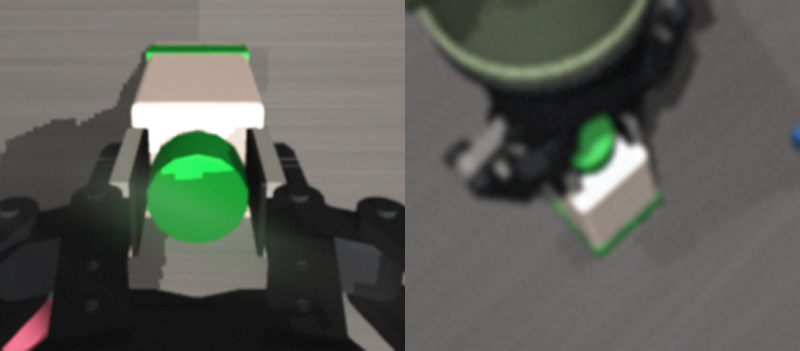

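The bottle swung through to about upright. I'll let it settle briefly, then firm up the grip.

Request:
drive_tool --motion "160 0 0 0 0; 160 0 0 0 0; 161 0 0 0 0; 162 0 0 0 0; 163 0 0 0 0"

```text
time_s: 12.22
tool_pos: [0.5492, -0.2007, 0.0509]
tool_rot: [87.3, 90.0, -2.7]
wrist_force: [0.8, 0.3, 1.0]
gripper_width: 0.0316
```

```bash
python3 d.py; python3 look.py w14 .55 -.2 .06
```

```text
t 12.22 pos [ 0.5492 -0.2007  0.0509] F [0.8 0.3 1. ] w 0.0316
axes x,y,z [[0.0, -0.0, -1.0], [1.0, -0.001, 0.0], [-0.001, -1.0, 0.0]]
q [ 15.8  36.8  -2.2 104.2   2.1  39.1 -77.6]
```

View pics/w14.png

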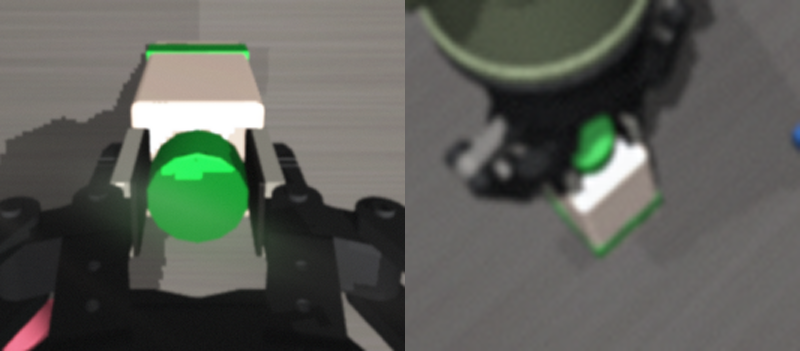

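```bash
python3 - <<'E'
from h import *; from station import cams
w=cams.get_image("wrist");s=cams.get_image("scene");C=-w["R"].T@w["t"]
for u,v,wd in((262,219,88),(262,180,66.7)):
    dep=312.4*.046/wd; print((C+w["R"].T@(np.linalg.solve(w["intrinsics"],[u,v,1])*dep)).round(4))
f=cv2.resize(w["frame"][150:260,200:330],None,fx=5,fy=5,interpolation=2)
cv2.imwrite("pics/w15.png",f[:,:,::-1])
u,v=proj(s,[.55,-.2,.05]).astype(int); cv2.imwrite("pics/s15.png",cv2.resize(s["frame"][v-40:v+30,u-40:u+40],None,fx=7,fy=7,interpolation=2)[:,:,::-1]); print(u,v)
E
```

```text
[ 0.5625 -0.1999  0.08  ]
[ 0.5691 -0.2     0.0235]
202 254
```

View pics/w15.png

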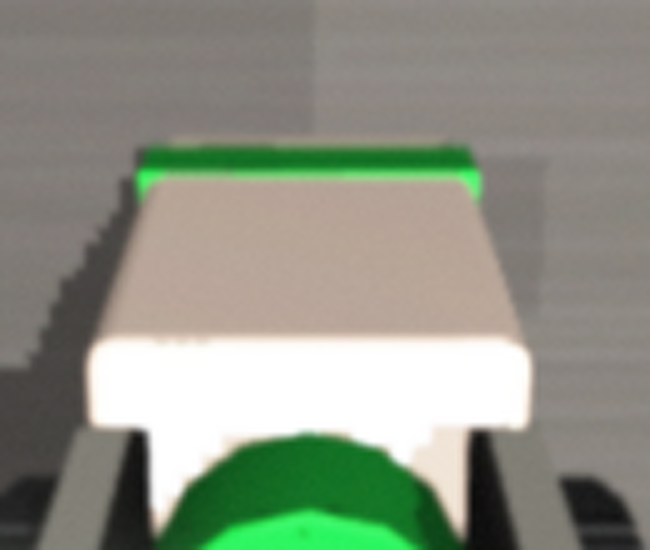

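View pics/s15.png

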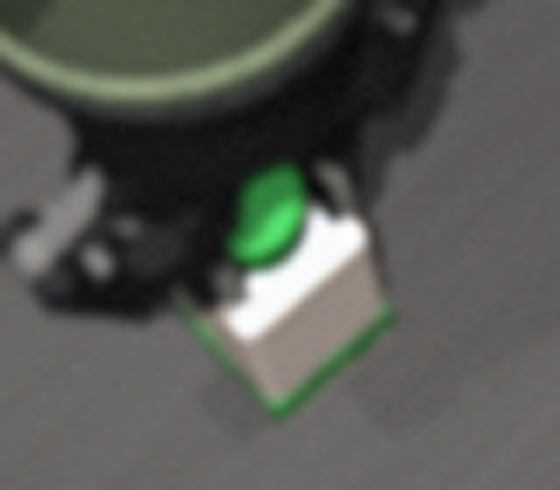

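Fz of about 0 and a shoulder height of about 0.08 suggest the bottle already stands on the bench. I'll push down slightly to test that, before regripping lower.

Request:
drive_tool --motion "162 0.003 0 0 0; 162 0 0 0 0; 162 0 0 0 0; 162 0 0 0 0; 162 0 0 0 0"

```text
time_s: 12.88
tool_pos: [0.5506, -0.2007, 0.0488]
tool_rot: [82.0, 89.8, -8.0]
wrist_force: [3.1, 1.1, 11.9]
gripper_width: 0.031
```

```bash
python3 d.py; python3 look.py w16 .55 -.2 .06
```

```text
t 12.88 pos [ 0.5506 -0.2007  0.0488] F [ 3.1  1.1 11.9] w 0.031
axes x,y,z [[0.003, -0.0, -1.0], [1.0, -0.001, 0.003], [-0.001, -1.0, 0.0]]
q [ 15.8  37.   -2.2 104.2   2.1  38.7 -77.6]
```

View pics/w16.png

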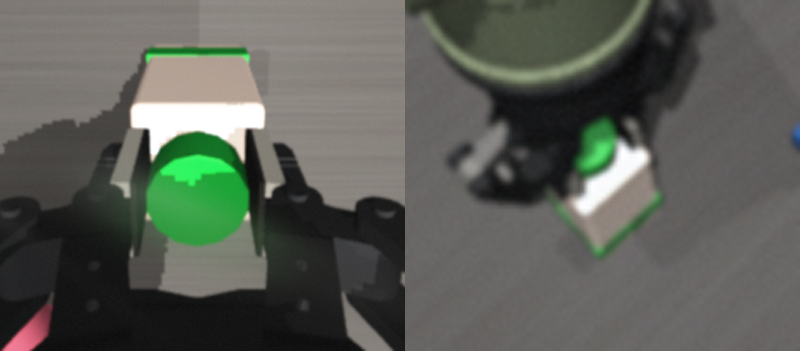

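Fz 11.9 N confirms it is standing. I'll release, and measure before regripping on the body.

Request:
drive_tool --motion "150 -0.002 0 0 0; 120 0 0 0 0; 85 0 0 0 0; 85 0 0 0 0; 85 0 0 0 0"

```text
time_s: 13.45
tool_pos: [0.5489, -0.2007, 0.0496]
tool_rot: [-99.4, 90.0, 170.6]
wrist_force: [0.7, -0.2, -0.7]
gripper_width: 0.0571
```

```bash
python3 d.py; python3 look.py w17 .55 -.2 .06; python3 - <<'E'
from h import *; from station import cams
w=cams.get_image("wrist");s=cams.get_image("scene")
for c in(w,s):
    for b in blobs(c,*G)[0]:
        if b[0]>60: print(b, ray(c,*b[1],.1).round(4))
E
```

```text
t 13.45 pos [ 0.5489 -0.2007  0.0496] F [ 0.7 -0.2 -0.7] w 0.0571
axes x,y,z [[-0.0, 0.0, -1.0], [1.0, -0.001, -0.0], [-0.001, -1.0, -0.0]]
q [ 15.8  36.9  -2.2 104.2   2.1  39.  -77.6]
(np.int32(1262), array([15.3, 71.9]), array([ 0, 32, 32, 80], dtype=int32)) [ 0.6327 -0.103   0.1   ]
(np.int32(345), array([260.6, 181.4]), array([227, 179,  69,   9], dtype=int32)) [ 0.5882 -0.1993  0.1   ]
(np.int32(3941), array([261.3, 271.8]), array([229, 234,  66,  75], dtype=int32)) [ 0.5439 -0.1995  0.1   ]
(np.int32(151), array([325., 187.]), array([319, 181,  14,  14], dtype=int32)) [0.6322 0.084  0.1   ]
(np.int32(160), array([293.9, 218.9]), array([288, 212,  13,  15], dtype=int32)) [ 0.6376 -0.0213  0.1   ]
(np.int32(131), array([199. , 245.5]), array([193, 238,  13,  15], dtype=int32)) [ 0.5472 -0.2005  0.1   ]
```

View pics/w17.png

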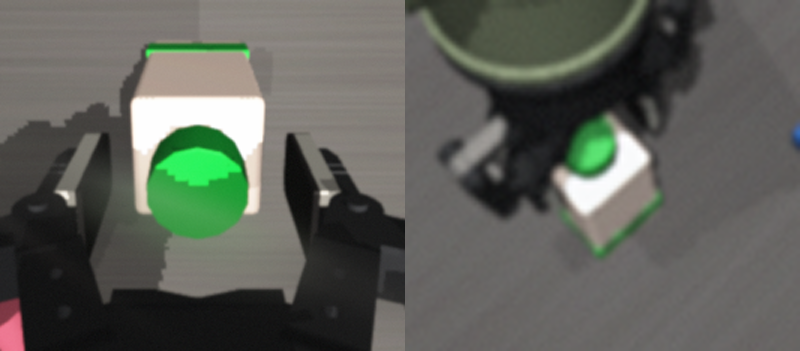

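It stands free at about (0.545, -0.200). I'll lower about 35 mm, regrip on the upper body and lift.

Request:
drive_tool --motion "85 0.01 -0.004 0 0; 85 0.01 0 0 0; 85 0.008 0 0 0; 85 0.005 0 0 0; 85 0 0 0 0"

```text
time_s: 14.12
tool_pos: [0.5445, -0.2004, 0.0155]
tool_rot: [-108.2, 89.9, 161.8]
wrist_force: [-0.5, -1.0, -0.2]
gripper_width: 0.0568
```

Request:
drive_tool --motion "115 0 0 0 0; 130 0 0 0 0; 150 0 0 0 0; 150 0 0 0 0; 150 0 0 0 0" --newtons 25

```text
time_s: 14.53
tool_pos: [0.5451, -0.2007, 0.017]
tool_rot: [89.5, 90.0, -0.6]
wrist_force: [0.4, 0.4, -3.1]
gripper_width: 0.0456
```

```bash
python3 d.py;  python3 look.py w18 .55 -.2 .06
```

```text
t 14.53 pos [ 0.5451 -0.2007  0.017 ] F [ 0.4  0.4 -3.1] w 0.0456
axes x,y,z [[0.0, -0.0, -1.0], [1.0, -0.001, 0.0], [-0.001, -1.0, 0.0]]
q [ 15.9  39.5  -2.2 105.5   2.4  35.  -77.8]
```

View pics/w18.png

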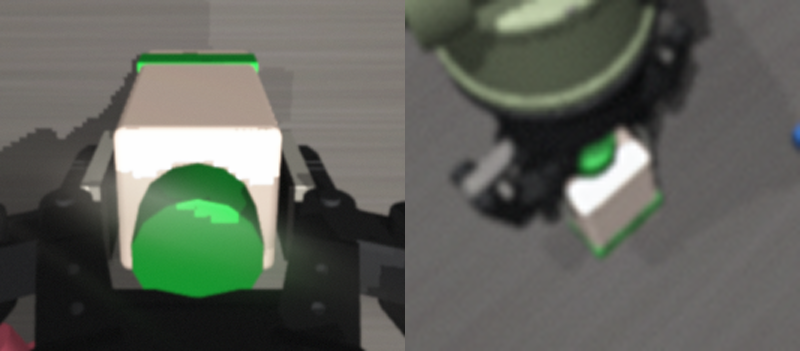

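Gripped on the body (45.6 mm). I'll lift high and carry it over.

Request:
drive_tool --motion "150 -0.015 0 0 0; 150 -0.025 0 0 0; 150 -0.03 0 0 0; 150 -0.03 0 0 0; 150 -0.025 0 0 0"

```text
time_s: 15.1
tool_pos: [0.5452, -0.2008, 0.1439]
tool_rot: [74.5, 89.9, -15.6]
wrist_force: [-1.2, -0.8, -2.8]
gripper_width: 0.0456
```

Request:
drive_tool --motion "150 -0.02 0 0 0; 150 0 0.005 -0.01 0; 150 0 0.01 -0.018 0; 150 0 0.01 -0.022 0; 150 0 0.008 -0.025 0"

```text
time_s: 15.52
tool_pos: [0.5784, -0.125, 0.1611]
tool_rot: [-85.0, 90.0, -175.1]
wrist_force: [0.6, 0.3, -2.9]
gripper_width: 0.0457
```

```bash
python3 d.py .626 .185 .157 90;  python3 look.py w19 .57 -.14 .2
```

```text
t 15.52 pos [ 0.5784 -0.125   0.1611] F [ 0.6  0.3 -2.9] w 0.0457
axes x,y,z [[-0.0, -0.0, -1.0], [1.0, -0.002, -0.0], [-0.002, -1.0, 0.0]]
q [  8.5  28.9  -2.8  98.6   1.7  52.6 -85.2]
turn options [ 1.799e+02 -1.000e-01] shift now [ 0.0041  0.0471 -0.3101]
 after turn 179.9 [ 0.0041 -0.0476  0.31  ]
 after turn -0.1 [ 0.0041  0.0476 -0.31  ]
```

View pics/w19.png

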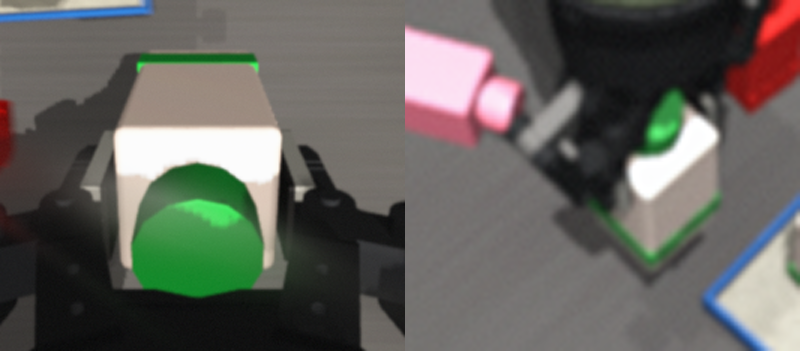

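Request:
drive_tool --motion "150 0 0.004 -0.026 0; 150 0 0.004 -0.026 0; 150 0 0.004 -0.026 0; 150 0 0.004 -0.026 0; 150 0 0.004 -0.026 0"

```text
time_s: 16.08
tool_pos: [0.5979, 0.0049, 0.1612]
tool_rot: [-65.7, 90.0, -155.8]
wrist_force: [0.4, 0.7, -2.6]
gripper_width: 0.0451
```

Request:
drive_tool --motion "150 0 0.004 -0.026 0; 150 0 0.004 -0.026 0; 150 0 0.004 -0.026 0; 150 0 0.004 -0.026 0; 150 0 0.004 -0.026 0"

```text
time_s: 16.5
tool_pos: [0.6181, 0.1349, 0.1611]
tool_rot: [-55.1, 89.9, -145.2]
wrist_force: [0.4, -0.1, -3.6]
gripper_width: 0.0457
```

Request:
drive_tool --motion "150 0 0.004 -0.02 0; 150 0 0 -0.01 0; 150 0 0 0 0; 150 0 0 0 0; 150 0 0 0 0"

```text
time_s: 16.92
tool_pos: [0.6223, 0.1625, 0.1615]
tool_rot: [-21.6, 89.9, -111.7]
wrist_force: [-0.3, -0.9, -2.7]
gripper_width: 0.0455
```

```bash
python3 d.py .626 .185 .157 90;  python3 look.py w20 .63 .16 .1
```

```text
t 16.92 pos [0.6223 0.1625 0.1615] F [-0.3 -0.9 -2.7] w 0.0455
axes x,y,z [[-0.0, -0.001, -1.0], [1.0, -0.002, -0.0], [-0.002, -1.0, 0.001]]
q [ -17.    33.4   -4.4   90.3    3.    56.4 -112.5]
turn options [ 1.799e+02 -1.000e-01] shift now [ 0.0045  0.0037 -0.0225]
 after turn 179.9 [ 0.0045 -0.0037  0.0225]
 after turn -0.1 [ 0.0045  0.0037 -0.0225]
```

View pics/w20.png

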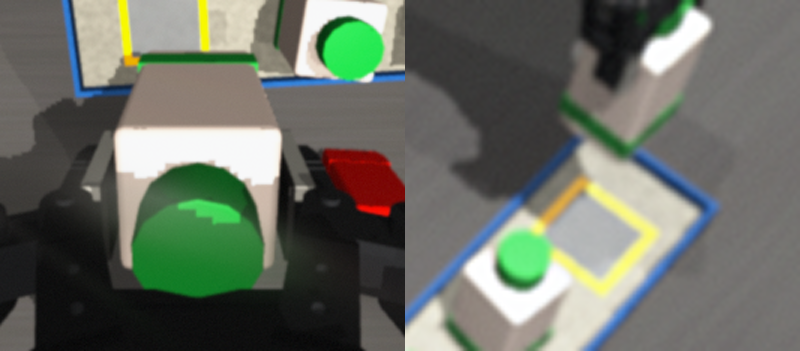

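```bash
python3 - <<'E'
from h import *; from station import cams
for n in("wrist","scene","top"):
    c=cams.get_image(n); _,m=blobs(c,(18,100,100),(36,255,255),roi=(330,160,370,200) if n=="scene" else None)
    p=cv2.findNonZero(m)
    if p is None: print(n,"none"); continue
    P=np.array([ray(c,*q,.004)[:2] for q in p[:,0].astype(float)]); k=(abs(P-[.626,.185])<.06).all(1); P=P[k].astype(np.float32); print(n,len(P))
    if len(P)>5: print(cv2.minAreaRect(P),P.min(0),P.max(0))
E
```

```text
wrist 1013
((0.6264840364456177, 0.18819792568683624), (0.06584536284208298, 0.06523621827363968), 2.750598907470703) [0.5924204  0.15556021] [0.66068256 0.22188748]
scene 162
((0.6266573071479797, 0.18788747489452362), (0.06482107192277908, 0.06332062929868698), 2.164659023284912) [0.5931421  0.15659957] [0.65961653 0.2205046 ]
top 245
((0.6257189512252808, 0.1867676079273224), (0.0652390792965889, 0.06171553581953049), 1.9621466398239136) [0.59272873 0.15494727] [0.6590473  0.21784829]
```

Request:
drive_tool --motion "150 0 0.003 -0.01 0; 150 0 0 -0.012 0; 150 0 0 0 0; 150 0 0 0 0; 150 0 0 0 0"

```text
time_s: 17.63
tool_pos: [0.6252, 0.1867, 0.1617]
tool_rot: [-38.9, 90.0, -128.9]
wrist_force: [-0.4, -0.7, -3.0]
gripper_width: 0.0456
```

All three views put the place at (0.6265, 0.188) with a side of about 64 mm, as it should be. Contact with the lane floor is expected at TCP z≈0.021, so I'll descend.

Request:
drive_tool --motion "150 0.02 0.001 -0.001 0; 150 0.03 0 0 0; 150 0.03 0 0 0; 150 0.025 0 0 0; 150 0.015 0 0 0"

```text
time_s: 18.05
tool_pos: [0.6251, 0.1866, 0.039]
tool_rot: [-66.2, 89.8, -156.3]
wrist_force: [-0.2, -0.4, -3.3]
gripper_width: 0.046
```

Request:
drive_tool --motion "150 0.008 0 0 0; 150 0.004 0 0 0; 150 0 0 0 0; 150 0 0 0 0; 150 0 0 0 0"

```text
time_s: 18.47
tool_pos: [0.6271, 0.1875, 0.0311]
tool_rot: [109.2, 89.9, 19.1]
wrist_force: [0.1, 0.3, -2.6]
gripper_width: 0.0456
```

```bash
python3 d.py .6265 .188 .021 90;  python3 look.py w21 .63 .16 .05
```

```text
t 18.47 pos [0.6271 0.1875 0.0311] F [ 0.1  0.3 -2.6] w 0.0456
axes x,y,z [[0.002, 0.001, -1.0], [1.0, -0.001, 0.002], [-0.001, -1.0, -0.001]]
q [ -19.1   43.4   -4.2   93.4    4.3   43.3 -115.3]
turn options [180.  -0.] shift now [ 0.0101 -0.0006 -0.0005]
 after turn 180.0 [0.0101 0.0006 0.0005]
 after turn -0.0 [ 0.0101 -0.0006 -0.0005]
```

View pics/w21.png

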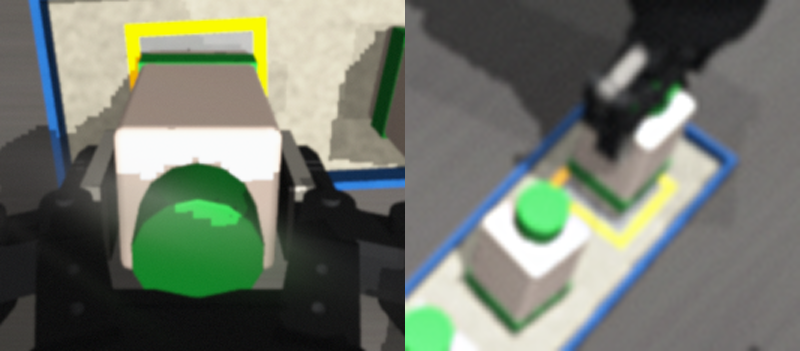

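Request:
drive_tool --motion "150 0.004 0 0 0; 150 0.003 0 0 0; 150 0.002 0 0 0; 150 0 0 0 0; 150 0 0 0 0"

```text
time_s: 19.03
tool_pos: [0.6263, 0.1872, 0.0207]
tool_rot: [-45.2, 90.0, -135.2]
wrist_force: [0.4, -0.1, -1.5]
gripper_width: 0.0456
```

Request:
drive_tool --motion "150 0.001 0 0 0; 150 0 0 0 0; 150 0.001 0 0 0; 150 0 0 0 0; 150 0 0 0 0"

```text
time_s: 19.45
tool_pos: [0.6269, 0.1873, 0.0205]
tool_rot: [102.6, 89.9, 12.6]
wrist_force: [-8.5, -2.6, 25.0]
gripper_width: 0.0458
```

```bash
python3 d.py;  python3 look.py w22 .63 .16 .05
```

```text
t 19.45 pos [0.6269 0.1873 0.0205] F [-8.5 -2.6 25. ] w 0.0458
axes x,y,z [[0.001, 0.0, -1.0], [1.0, -0.001, 0.001], [-0.001, -1.0, -0.0]]
q [ -19.1   44.2   -4.2   93.6    4.4   42.2 -115.4]
```

View pics/w22.png

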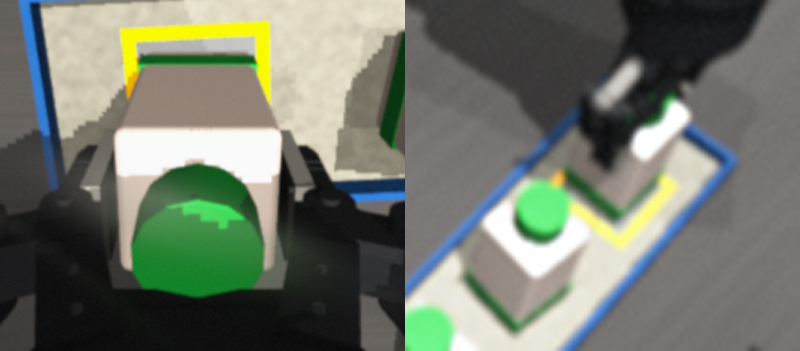

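Floor contact (25 N). I'll ease up 1.5 mm, release and rise straight up.

Request:
drive_tool --motion "150 -0.0015 0 0 0; 150 0 0 0 0; 130 0 0 0 0; 100 0 0 0 0; 80 0 0 0 0"

```text
time_s: 20.02
tool_pos: [0.6263, 0.1873, 0.0201]
tool_rot: [-118.6, 90.0, 151.4]
wrist_force: [1.4, -0.2, -0.9]
gripper_width: 0.0587
```

Request:
drive_tool --motion "80 0 0 0 0; 80 0 0 0 0; 80 -0.01 0 0 0; 80 -0.02 0 0 0; 80 -0.025 0 0 0"

```text
time_s: 20.43
tool_pos: [0.6254, 0.187, 0.0753]
tool_rot: [-72.0, 89.9, -162.0]
wrist_force: [-0.0, -0.6, 0.8]
gripper_width: 0.0588
```

```bash
python3 d.py;  python3 look.py w23 .63 .16 .05
```

```text
t 20.43 pos [0.6254 0.187  0.0753] F [-0.  -0.6  0.8] w 0.0588
axes x,y,z [[-0.002, -0.001, -1.0], [1.0, -0.001, -0.002], [-0.001, -1.0, 0.001]]
q [ -19.    40.    -4.4   92.3    3.8   48.  -115. ]
```

View pics/w23.png

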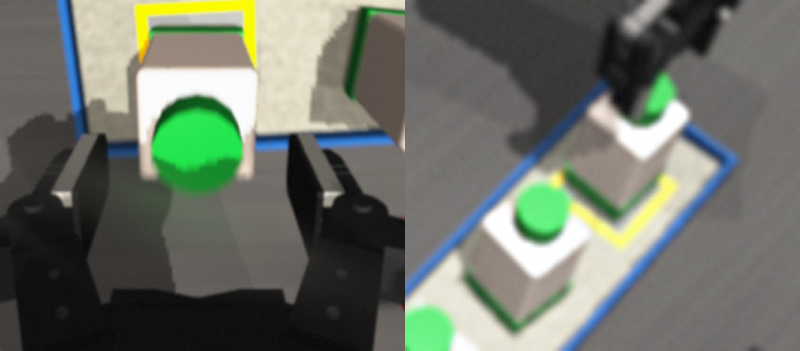

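Request:
drive_tool --motion "80 -0.03 0 0 0; 80 -0.03 0 0 0; 80 -0.03 0 0 0; 80 -0.01 -0.02 0 0; 80 0 -0.03 0 0"

```text
time_s: 21.0
tool_pos: [0.5782, 0.1873, 0.1776]
tool_rot: [108.3, 89.8, 18.2]
wrist_force: [0.6, 0.9, -0.5]
gripper_width: 0.0588
```

Request:
drive_tool --motion "80 0 -0.035 0 0; 80 0 -0.035 0 0; 80 0 -0.03 0 0; 80 0 -0.02 0 0; 80 0 0 0 0"

```text
time_s: 21.42
tool_pos: [0.4527, 0.1874, 0.1754]
tool_rot: [-71.9, 89.9, -161.9]
wrist_force: [1.4, 1.0, 1.7]
gripper_width: 0.0586
```

```bash
python3 d.py; python3 - <<'E'
from h import *; from station import cams
I={n:cams.get_image(n) for n in("top","scene","wrist")}
for n,c in I.items():
    print(n)
    for b in blobs(c,*G,amin=60)[0]: print(b, ray(c,*b[1],.106).round(4), ray(c,*b[1],.012).round(4))
cv2.imwrite("pics/f.png",np.hstack([cv2.resize(I["top"]["frame"][100:200,110:310],(400,200),interpolation=2),cv2.resize(I["scene"]["frame"][140:280,240:390],(214,200),interpolation=2)])[:,:,::-1])
cv2.imwrite("pics/fw.png",I["wrist"]["frame"][:,:,::-1])
E
```

```text
t 21.42 pos [0.4527 0.1874 0.1754] F [1.4 1.  1.7] w 0.0586
axes x,y,z [[-0.002, -0.0, -1.0], [1.0, 0.001, -0.002], [0.001, -1.0, 0.0]]
q [ -24.2   19.1   -6.5  112.4    2.8   48.8 -122.1]
top
(np.int32(198), array([262.8, 136.1]), array([256, 127,  15,  18], dtype=int32)) [ 0.6371 -0.0226  0.106 ] [ 0.6626 -0.0272  0.012 ]
(np.int32(201), array([206.6, 138.2]), array([199, 129,  16,  18], dtype=int32)) [0.631  0.0819 0.106 ] [0.6557 0.0926 0.012 ]
(np.int32(207), array([149.6, 141.5]), array([142, 133,  16,  17], dtype=int32)) [0.6226 0.1869 0.106 ] [0.6461 0.2129 0.012 ]
scene
(np.int32(149), array([352.5, 156.8]), array([346, 150,  15,  15], dtype=int32)) [0.625  0.1867 0.106 ] [0.5995 0.2569 0.012 ]
(np.int32(150), array([325.1, 187. ]), array([319, 181,  14,  14], dtype=int32)) [0.6339 0.0807 0.106 ] [0.6096 0.1358 0.012 ]
(np.int32(156), array([293.9, 219. ]), array([288, 212,  13,  15], dtype=int32)) [ 0.6393 -0.0241  0.106 ] [0.6158 0.0163 0.012 ]
wrist
(np.int32(98), array([365.3,   9.1]), array([345,   0,  50,  15], dtype=int32)) [0.5908 0.1145 0.106 ] [0.6136 0.0868 0.012 ]
(np.int32(106), array([261.4,  20.5]), array([238,  18,  48,   5], dtype=int32)) [0.5836 0.1886 0.106 ] [0.6037 0.1886 0.012 ]
```

View pics/f.png

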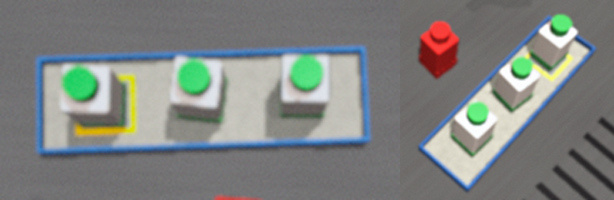

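View pics/fw.png

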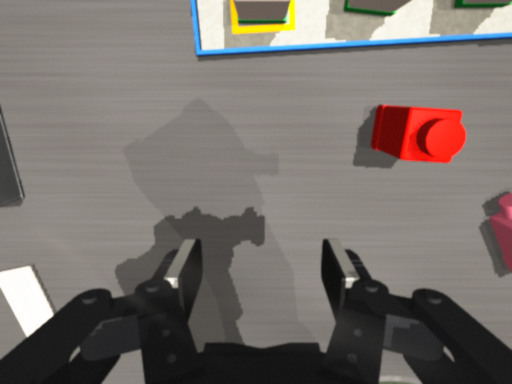

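The bottle stands within about 4 mm of the place's centre, and the neighbours' caps are at the same pixels as at the start (within 0.1 px). The gripper is clear, so I'm handing in.

```bash
python3 -c "
from station import arm; print(arm.sign_off())"
```

```text
the job is handed in; nothing more can be done
None
```

The tipped bottle now stands cap up in the lane's empty place, released. I handed the job in at about 21.6 s of the 38 s allowed; sign-off gives no verdict.

**What I did:**
- I gripped the bottle by its cap, lifted it and eased the grip until it swung upright.
- I then set it on the bench, regripped it on the body, carried it over the neighbours and set it down.

**Last checks:**
- **Placing:** the cap reads (0.623, 0.187) in the top view and (0.625, 0.187) in the scene view. The place's centre is (0.6265, 0.188), so the offset is about 2–4 mm against the 20 mm limit.
- **Upright:** the bottle pressed flat on the lane floor before release, and its cap and body line up like its neighbours'. I did not measure its tilt as a number.
- **Neighbours:** their caps sit at the same pixels as at the start, within 0.1 px. I saw no contact with the red or pink look-alikes.
- **Robot:** it is clear of everything. The largest wrist force I saw was about 26 N.

**What went wrong or disagreed:**
- **Tool height:** the pad tips sit about 45–50 mm above the reported TCP. The first close at a reported z of 0.010 therefore went over the cap, so I set heights from the wrist images and the wrist force instead.
- **Grip position:** the second close caught the bottle's shoulder at 38.6 mm. Moving 7 mm toward the cap fixed it.

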